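# Fold the slide clips down with a fingertip run

## Task

Clip the slides down: with the fingertips run along the curved row of clips at the white frosted ends of the slides, starting with the end clip that has a slide on one side of it only, and fold each clip in turn right down onto its slide. Touch lightly and do not shift, lift or press hard on the slide holder, leave the clips at the clear ends of the slides standing, and leave the things round about alone. Nothing is picked up.

Things in the scene. Friction and masses are not known exactly. Their poses are not given: they have to be found in the camera images.
- slide_holder: loose flat grey slide holder, about 0.9 kg, slides if shoved with several N. Plate top 10 mm above the desk; origin at desk level, plate spans x -58 to +66, y -118 to +118 mm; z up, -x side more or less towards the robot, yaw differs. Five glass slides (75 x 26 mm, tops 11.5 mm above the desk) lie like a fan, white frosted ends at the wider -x side, clear ends at the +x side
- arc_centre (a point): point in the air on the holder's +x side, 14 mm above the desk: centre of the fan and of both curved rows of clips. Frosted-end row: hinges at radius 203 mm, 43 mm apart; clear-end row: radius 152 mm, 51 mm farther in. Each clip is a black tab 14 mm wide (along the radius), 24 mm tall above its hinge, 2 to 4 mm thick; its hinge line is radial
- hinge_1 (a point): point on the holder at the middle of the hinge line of frosted-end clip 1, 14 mm above the desk (holder's axes); clip 1 is the first of the row, at the holder's +y end: nothing stands beside it on its +y side
- hinge_2 (a point): point on the holder at the middle of the hinge line of frosted-end clip 2, 14 mm above the desk (holder's axes)
- hinge_3 (a point): point on the holder at the middle of the hinge line of frosted-end clip 3, 14 mm above the desk (holder's axes)
- hinge_4 (a point): point on the holder at the middle of the hinge line of frosted-end clip 4, 14 mm above the desk (holder's axes)
- hinge_5 (a point): point on the holder at the middle of the hinge line of frosted-end clip 5, 14 mm above the desk (holder's axes); the last of the row, at the holder's -y end
- clip_1 (a joint): hinge angle of frosted-end clip 1: 0 upright, 1.55 flat on its slide (its top then 16 mm above the desk); starts 0 to 0.25; a stiff hinge (0.008 N m) that stays where it is left, folded by 1 or 2 N; it folds only one way, along the row towards the holder's -y side (from clip 1 towards clip 5)
- clip_2 (a joint): hinge angle of frosted-end clip 2: 0 upright, 1.55 flat on its slide (its top then 16 mm above the desk); starts 0 to 0.25; a stiff hinge (0.008 N m) that stays where it is left, folded by 1 or 2 N; it folds only one way, along the row towards the holder's -y side (from clip 1 towards clip 5)
- clip_3 (a joint): hinge angle of frosted-end clip 3: 0 upright, 1.55 flat on its slide (its top then 16 mm above the desk); starts 0 to 0.25; a stiff hinge (0.008 N m) that stays where it is left, folded by 1 or 2 N; it folds only one way, along the row towards the holder's -y side (from clip 1 towards clip 5)
- clip_4 (a joint): hinge angle of frosted-end clip 4: 0 upright, 1.55 flat on its slide (its top then 16 mm above the desk); starts 0 to 0.25; a stiff hinge (0.008 N m) that stays where it is left, folded by 1 or 2 N; it folds only one way, along the row towards the holder's -y side (from clip 1 towards clip 5)
- clip_5 (a joint): hinge angle of frosted-end clip 5: 0 upright, 1.55 flat on its slide (its top then 16 mm above the desk); starts 0 to 0.25; a stiff hinge (0.008 N m) that stays where it is left, folded by 1 or 2 N; it folds only one way, along the row towards the holder's -y side (from clip 1 towards clip 5)
- rear_clip_1 (a joint): hinge angle of clear-end clip 1, the same clip, to be left standing: 0 upright, 1.55 flat; starts 0 to 0.2
- rear_clip_2 (a joint): hinge angle of clear-end clip 2, the same clip, to be left standing: 0 upright, 1.55 flat; starts 0 to 0.2
- rear_clip_3 (a joint): hinge angle of clear-end clip 3, the same clip, to be left standing: 0 upright, 1.55 flat; starts 0 to 0.2
- rear_clip_4 (a joint): hinge angle of clear-end clip 4, the same clip, to be left standing: 0 upright, 1.55 flat; starts 0 to 0.2
- rear_clip_5 (a joint): hinge angle of clear-end clip 5, the same clip, to be left standing: 0 upright, 1.55 flat; starts 0 to 0.2
- timer: loose white timer, 64 x 64 x 19 mm, origin under its middle, near the holder's -y end; leave alone
- petri: loose pale round covered dish, 58 mm wide, 13 mm high, origin under its middle, near the holder's +y end; leave alone
- marker: loose marker pen lying on the desk, 132 mm long, 11 mm thick, origin under its middle, behind the holder's +x side; leave alone
- stain_bottle: loose small brown bottle with a black cap, 30 mm wide, 74 mm tall, origin under its middle, behind the holder's +x side; leave alone

How it is judged:
By the outcome, as a careful person would: the job done as asked, in the order asked, and still so for the second after the job is handed in, with the robot touching nothing.
It also fails if it takes over 38 s, if anything falls off the work surface, if the arm or the gripper's body presses on something with over 40 N, if the wrist force passes 120 N, or if a joint passes its speed limit or range.

## Robot

A 7-joint arm with a two-finger parallel gripper is mounted at the origin on a cart in front of the work surface, level with it; the furniture and walls round the work are solid. World frame = base frame: x ahead of the robot, y to its left, z up, the work surface at z = 0. Lengths are in m, angles in rad, forces in N, time in s.
With the tool pointing down it reaches from about 0.4 to 0.875 m from the base axis. Payload 19.3 kg.
Tool frame: the origin (TCP) lies midway between the tips of the shut fingers; the grasp point (between the pads) lies 19 mm behind it (bot.pinch_z is the distance from the TCP to the grasp point, in m); z points along the fingers, y is the direction in which the jaws open and shut (so a half turn about z gives the same grasp; the last joint's range is limited). The gripper opens to 85 mm and grips with 20 to 120 N. Pads are 22 mm wide; open, the fingers measure 114 mm over their backs; the gripper's body (76 mm by 85 mm) begins 54 mm behind the grasp point. The pads swing forward as they close: fully open they stand 13 mm farther back than shut.
Start: joints at [1.229, 0.521, -0.036, 1.599, 0.021, 1.021, -0.113], TCP at [0.168, -0.602, 0.231] pointing down, gripper open.
Joint ranges: [-2.91, 2.91], [-0.3, 2.13], [-1.5, 1.42], [0.17, 2.43], [-1.26, 4.41], [0.16, 1.93], [-2.52, 2.52]. Speed limits (rad/s): [1.89, 1.89, 2.39, 2.39, 3.01, 3.01, 3.01].

## Interface

Orientations are given as [roll, pitch, yaw] about the fixed x, y, z axes, in that order (R = Rz(yaw) Ry(pitch) Rx(roll)).
In Python, from workcell import bot gives the robot as it stands. The module is installed in compiled form; this text tells all that it offers.
- The arm moves only by the tool move_arm, never from a script. Its argument "moves" is text: rows parted by semicolons, each of 4 numbers parted by spaces: the shift along the tool's x, y, z in mm, then the turn about the tool's z in rad. In form: dx dy dz yaw; .... A call has exactly 10 rows; each row is the pose to reach, as a shift and turn from the pose commanded when the call began, along the tool's axes at that moment; what a row does not reach only later rows make up. A row lasts 1/12 s, in which the tool goes at most 41.7 mm and 7.16 degrees, less where a joint would pass 70% of its speed; a pose out of reach is approached as far as the arm can. A call with a gripper value outside its range is refused whole. "grip" is the opening, from 0 (shut) to 1 (fully open), set as the call begins (left out, the last holds). The fingers move at their own pace and stop on an object; "grip_force" is the grip in N (left out, the last holds). Time passes only in rows, so rows that repeat a pose let the fingers close, or fill a call up. It gives the time, the measured TCP pose, the force and the opening at its end, in the units of the state.
- bot.observe(): the state, without advancing time (a new reading comes with each control period).
- bot.grab_frame(name): name is "scene" or "side" or "wrist"; returns a dict with "frame" (420x560x3 uint8, red, green, blue), "z_map" (420x560 float32, m along the optical axis (not along the pixel's ray), 0 where there is no reading), "K" (3x3 intrinsics, pixels), "eye" and "attitude" of the camera in the world. Camera axes: x right, y up, looking along -z (the intrinsics and any distortion apply to the point x, -y, -z); pixel columns grow to the right and rows downward; lengths in m; the calibration is good to about 2 mm. A picture is of the moment at which its call begins.
- bot.job_done(): hands the job in, once; it reports no verdict.
Trained networks look in a picture, given as the dict that the camera call returned (one of the last four; its "shot" number tells which), for a name from the list of things; names that differ only in an ending like _2 or _b are one class to them, and where a whole thing is asked for, a point or a joint stands for the part that bears it (a point fixed in the world has none). Each returns a list of dicts, best first, with "conf" (0 to 1); they miss things now and then, are a little off and sometimes report something else, mostly with a low value. They report only what shows in the picture. A call takes as long as a camera call.
- bot.search_frame(picture, label): "at" ([column, row] in pixels, amid what is visible of it).
- bot.pinpoint(picture, label): "at" ([column, row] in pixels: a listed point, or the origin of a listed thing).
The state is a dict: "clock": time; "qpos": joint angles; "qd": joint speeds; "joint_efforts": joint torques, N m; "position": TCP position; "tool_rot": TCP orientation; "force": force on the tool from outside, world axes, zero at the start; "moment": the same for the moment, N m; "grip_width": finger opening in m.
Only numpy, scipy, OpenCV 4.12 (cv2) and the standard library are available. Lean on these libraries where they do the work, as an engineer would, in place of code of your own. Each camera call takes 0.05 s, during which the arm holds its last target. There are 200 camera calls.

## Working session

There is one attempt and no reset: what is moved stays moved. The work goes in short steps, Python scripts to look and compute and a tool call to move; the robot and the scene stay as the last step left them, time stands still between calls to the robot, and variables do not carry over. Pictures are saved under pics/ and viewed, about 8 in all and at most 12, crops included, and the job is handed in when it is done.

Besides the shell and the picture viewer there is one more tool, called after "Request:" by a JSON object that holds its "api" and its "payload". move_arm: Moves the arm, as the interface text tells. Its arguments: {"type":"object","properties":{"moves":{"type":"string"},"grip":{"type":"number"},"grip_force":{"type":"number"}},"required":["moves"]}

```bash
mkdir -p pics
cat > h.py <<'E'
import numpy as np, cv2
from workcell import bot
def world(p,uv,z=None):
    K=p["K"];u,v=uv
    d=np.array([(u-K[0,2])/K[0,0],-(v-K[1,2])/K[1,1],-1.])
    A=np.array(p["attitude"])
    if A.shape!=(3,3):
        from scipy.spatial.transform import Rotation as R
        A=R.from_euler('xyz',A).as_matrix()
    r=A@d; e=np.array(p["eye"])
    if z is None:
        return e+r*p["z_map"][int(round(v)),int(round(u))]
    return e+r*((z-e[2])/r[2])
def save(p,n,crop=None,s=1):
    f=p["frame"]
    if crop: f=f[crop[1]:crop[3],crop[0]:crop[2]]
    cv2.imwrite("pics/"+n,cv2.resize(f[...,::-1],None,fx=s,fy=s,interpolation=cv2.INTER_CUBIC))
E
python3 - <<'E'
from h import *
o=bot.observe();print(o)
for c in ["scene","side"]:
    p=bot.grab_frame(c);print(c,p["eye"],p["attitude"],p["K"],[k for k in p])
    save(p,c+"0.png")
    for n,z in [("slide_holder",0),("arc_centre",.014)]+[("hinge_%d"%i,.014) for i in (1,)]+[("timer",0),("petri",0),("marker",0),("stain_bottle",0)]:
        print(n,[(np.round(d["at"]),round(d["conf"],2),np.round(world(p,d["at"],z),4)) for d in bot.pinpoint(p,n)[:7]])
E
```

```text
{'clock': 0.0, 'qpos': array([ 1.22881706,  0.52202147, -0.0363056 ,  1.60004436,  0.02118287,
        1.02107705, -0.11281083]), 'qd': array([-0.00035025,  0.00080738,  0.00083753,  0.00111077,  0.00040047,
        0.00074878,  0.00099653]), 'joint_efforts': array([ 1.73776127e-03, -9.27094388e+01,  1.98136233e+00, -3.69932055e+01,
        1.80428725e-02,  8.07301782e-03,  1.56537243e-05]), 'position': array([ 0.16763899, -0.60173078,  0.2307083 ]), 'tool_rot': array([-3.14042955e+00,  7.99963777e-05,  2.71731301e-01]), 'force': array([-0.63191378, -0.91775322,  0.16466644]), 'moment': array([ 0.01207619, -0.01789225, -0.01890478]), 'grip_width': 0.08542186954506344}
scene [0.16357928 0.51320437 0.49842311] [ 0.99745072  0.0110658  -2.6103503 ] [[393.30927948   0.         278.1475284 ]
 [  0.         393.30927948 203.94742395]
 [  0.           0.           1.        ]] ['frame', 'z_map', 'K', 'eye', 'attitude', 'shot']
slide_holder [(array([259., 216.]), 0.83, array([ 0.5726, -0.087 ,  0.    ]))]
arc_centre []
hinge_1 [(array([211., 220.]), 0.89, array([ 0.6411, -0.0044,  0.014 ])),
[... 1021 characters left out ...]
rame', 'z_map', 'K', 'eye', 'attitude', 'shot']
slide_holder [(array([271., 248.]), 0.59, array([ 0.5803, -0.0909,  0.    ]))]
arc_centre []
hinge_1 [(array([299., 241.]), 0.85, array([ 0.5209, -0.1121,  0.014 ])), (array([284., 249.]), 0.68, array([ 0.5445, -0.0732,  0.014 ])), (array([248., 255.]), 0.66, array([ 0.6131, -0.0298,  0.014 ])), (array([226., 262.]), 0.65, array([0.6503, 0.004 , 0.014 ])), (array([271., 253.]), 0.56, array([ 0.5672, -0.0506,  0.014 ]))]
timer [(array([331., 221.]), 0.8, array([ 0.4664, -0.2454,  0.    ]))]
petri [(array([182., 260.]), 0.75, array([0.7527, 0.0035, 0.    ]))]
marker [(array([235., 231.]), 0.77, array([ 0.6852, -0.1433,  0.    ]))]
stain_bottle []
```

View pics/side0.png

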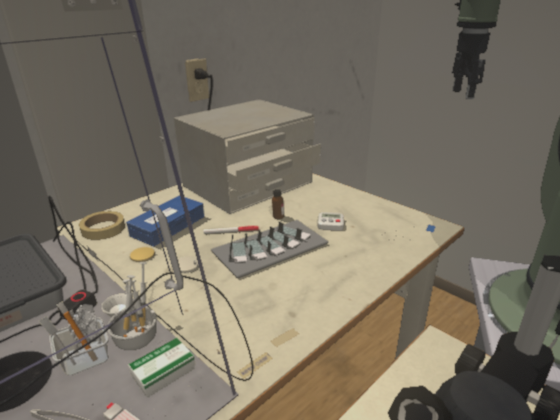

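Request:
{"api": "move_arm", "payload": {"moves": "20 -15 -3 -0.02; 50 -38 -6 -0.06; 80 -61 -10 -0.1; 110 -84 -14 -0.14; 140 -107 -18 -0.19; 170 -130 -22 -0.24; 200 -153 -26 -0.29; 230 -176 -30 -0.34; 260 -199 -35 -0.4; 290 -222 -40 -0.46", "grip": 0}}

```text
clock: 1.63
position: [0.3883, -0.3088, 0.2718]
tool_rot: [3.141, 0.0, 0.735]
force: [0.5, -0.6, -0.3]
grip_width: -0.0002
```

Run:
```python
from h import *
o=bot.observe();print(o["clock"],o["position"],o["tool_rot"],o["grip_width"],o["force"])
p=bot.grab_frame("wrist");print(p["eye"],p["attitude"])
```

```text
1.6333 [ 0.38829852 -0.30875751  0.27176245] [3.14108347e+00 8.91172341e-05 7.34509290e-01] -0.00016905452332930952 [ 0.45659016 -0.59511239 -0.25335619]
[ 0.43862098 -0.26227581  0.41443246] [-2.78121140e-01 -4.79219095e-05 -8.35850044e-01]
```

Request:
{"api": "move_arm", "payload": {"moves": "40 -7 0 0; 80 -14 0 0; 120 -20 0 0; 160 -27 0 0; 200 -34 0 0; 240 -41 0 0; 280 -48 0 0; 320 -55 0 0; 350 -60 0 0; 370 -65 0 0"}}

```text
clock: 2.52
position: [0.6209, -0.0115, 0.271]
tool_rot: [-3.141, -0.001, 0.734]
force: [0.1, -0.4, -0.7]
grip_width: -0.0001
```

Run:
```python
from h import *
p=bot.grab_frame("wrist")
p=bot.grab_frame("wrist")
o=bot.observe();print(o["clock"],o["position"],o["tool_rot"],o["qd"].max())
print(p["eye"],p["attitude"])
save(p,"w1.png",s=1.4)
for n,z in [("slide_holder",0),("arc_centre",.014),("hinge_1",.014),("rear_clip_1",.014),("petri",0)]:
    for f in (bot.pinpoint,) if 'rear' not in n else (bot.search_frame,):
        print(n,[(np.round(d["at"]),round(d["conf"],2),np.round(world(p,d["at"],z),4)) for d in f(p,n)[:12]])
```

```text
2.6167 [ 0.62056379 -0.01073983  0.27073867] [-3.14008494e+00 -1.14810985e-03  7.36227909e-01] 0.05395231958418132
[0.67195354 0.03768831 0.41368456] [-0.27580701  0.0022328  -0.83357685]
slide_holder [(array([281., 194.]), 0.66, array([ 0.6013, -0.0273,  0.    ])), (array([300., 234.]), 0.59, array([ 0.5782, -0.0825,  0.    ]))]
arc_centre []
hinge_1 [(array([296., 162.]), 0.89, array([ 0.6453, -0.0114,  0.014 ])), (array([283., 258.]), 0.81, array([ 0.5411, -0.085 ,  0.014 ])), (array([277., 227.]), 0.69, array([ 0.5683, -0.051 ,  0.014 ])), (array([282., 193.]), 0.58, array([ 0.6053, -0.0248,  0.014 ]))]
rear_clip_1 [(array([317., 226.]), 0.72, array([ 0.6035, -0.0869,  0.014 ])), (array([332., 178.]), 0.66, array([ 0.6601, -0.0578,  0.014 ])), (array([323., 254.]), 0.59, array([ 0.5817, -0.1194,  0.014 ])), (array([395., 300.]), 0.16, array([ 0.5988, -0.2401,  0.014 ]))]
petri [(array([329.,  86.]), 0.61, array([0.7354, 0.0184, 0.    ]))]
```

View pics/w1.png

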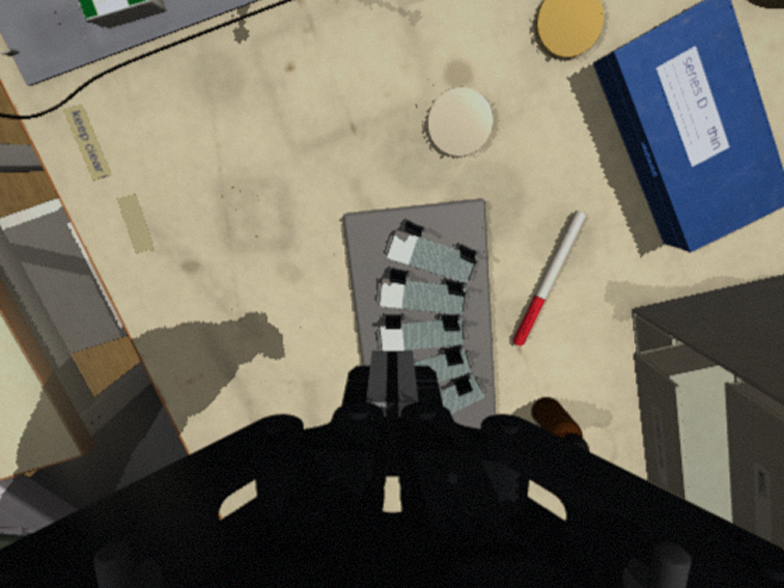

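Request:
{"api": "move_arm", "payload": {"moves": "-20 0 5 0; -40 0 15 0; -60 0 25 0; -80 0 35 0; -100 0 45 0; -110 0 50 0; -110 0 50 0; -110 0 50 0; -110 0 50 0; -110 0 50 0"}}

```text
clock: 3.7
position: [0.5384, -0.0875, 0.2218]
tool_rot: [3.141, -0.001, 0.733]
force: [0.6, 0.4, 0.1]
grip_width: -0.0002
```

```bash
cat > fit.py <<'E'
from h import *
from scipy.optimize import least_squares
def model(t): # cx,cy,ang of hinge3 from centre
    th=t[2]-np.array([2,1,0,-1,-2])*2*np.arcsin(.0215/.203)*SG
    return np.c_[t[0]+.203*np.cos(th),t[1]+.203*np.sin(th)]
SG=1
def fit(P,idx):
    r=least_squares(lambda t:(model(t)[idx]-P).ravel(),[.70,-.20,2.3],loss='soft_l1',f_scale=.003)
    return r.x
E
python3 - <<'E'
import fit
from fit import *
p=bot.grab_frame("wrist")
o=bot.observe();print(o["clock"],o["position"],o["tool_rot"])
save(p,"w2.png",s=1.4)
P=[]
for n,z in [("slide_holder",0),("hinge_1",.014),("petri",0),("stain_bottle",0)]:
    D=bot.pinpoint(p,n)[:8]
    print(n,[(np.round(d["at"]),round(d["conf"],2),np.round(world(p,d["at"],z),4)) for d in D])
    if n=="hinge_1": P=[world(p,d["at"],z)[:2] for d in D if d["conf"]>.4]
P=np.array(P)
old=np.array([[.6453,-.0114],[.6053,-.0248],[.5683,-.051],[.5411,-.085]])
Q=P[np.argsort(-P[:,0])]
for A,i in((old,[0,1,2,3]),(Q,list(range(min(5,len(Q)))))):
    A=A[:5];t=fit.fit(A,i);print(t,np.round(model(t),4).tolist(),np.round((model(t)[i]-A)*1e3,1).tolist())
E
```

```text
3.75 [ 0.53824419 -0.08756056  0.22164426] [ 3.14129228e+00 -7.42323747e-04  7.32686763e-01]
slide_holder [(array([305., 148.]), 0.59, array([ 0.5818, -0.0844,  0.    ]))]
hinge_1 [(array([274., 138.]), 0.89, array([ 0.5687, -0.0513,  0.014 ])), (array([278., 177.]), 0.86, array([ 0.5404, -0.0817,  0.014 ])), (array([292., 208.]), 0.69, array([ 0.5251, -0.117 ,  0.014 ])), (array([296.,  48.]), 0.66, array([ 0.6461, -0.0101,  0.014 ])), (array([282.,  94.]), 0.65, array([ 0.6059, -0.0287,  0.014 ]))]
petri []
stain_bottle [(array([403., 221.]), 0.86, array([ 0.5973, -0.2255,  0.    ]))]Traceback (most recent call last):
  File "<stdin>", line 15, in <module>
AttributeError: 'function' object has no attribute 'fit'
```

View pics/w2.png

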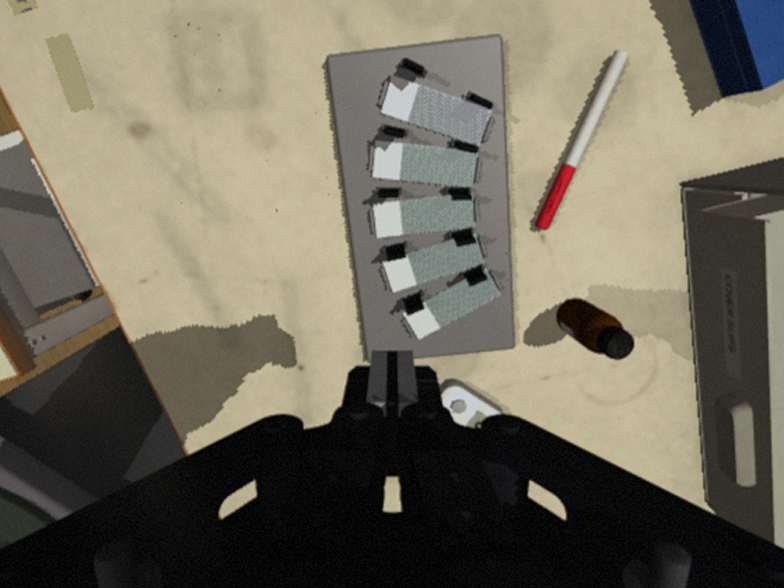

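```bash
cat > plan.py <<'E'
import sys
from fit import *
W=np.array([[.6461,-.0101],[.6059,-.0287],[.5687,-.0513],[.5404,-.0817],[.5251,-.117]])
O=np.array([[.6453,-.0114],[.6053,-.0248],[.5683,-.051],[.5411,-.085]])
t=fit(np.r_[W,O],[0,1,2,3,4,0,1,2,3])
def pose(s,z,dr=0,lead=True):
    """TCP pose for arc position s mm past hinge 1 along the row; returns x,y,z,yaw"""
    th0=np.arctan2(*(model(t)[0]-t[:2])[::-1]); th=th0+s/203.
    r=.203+dr/1e3
    return np.array([t[0]+r*np.cos(th),t[1]+r*np.sin(th),z/1e3,th-np.pi/2])
def rows(p0,poses):
    c,s=np.cos(p0[3]),np.sin(p0[3]);out=[]
    for p in poses:
        d=(p[:3]-p0[:3])*1e3
        out.append("%.1f %.1f %.1f %.3f"%(c*d[0]+s*d[1],s*d[0]-c*d[1],-d[2],-((p[3]-p0[3]+np.pi)%(2*np.pi)-np.pi)))
    return "; ".join(out)
E
python3 - <<'E'
from plan import *
print(t,np.round(model(t),4).tolist(),np.round((model(t)-W)*1e3,1).tolist())
o=bot.observe();p0=np.r_[o["position"],o["tool_rot"][2]]
a=pose(-26,60);print(p0,a,pose(0,0),pose(172,0));print(rows(p0,[a]))
E
```

```text
[ 0.70298714 -0.20484116  2.28323123] [[0.6453, -0.0102], [0.6056, -0.0267], [0.5703, -0.0512], [0.5409, -0.0826], [0.5188, -0.1195]] [[-0.8, -0.1], [-0.3, 2.0], [1.6, 0.1], [0.5, -0.9], [-6.3, -2.5]]
[ 0.53777207 -0.08792463  0.22136629  0.73227391] [ 0.67066263 -0.00443126  0.06        0.15991472] [ 0.64532926 -0.01020157  0.          0.28799354] [ 0.51893636 -0.11920058  0.          1.13528418]
154.6 26.8 161.4 0.572
```

Request:
{"api": "move_arm", "payload": {"moves": "25 4 10 0.07; 55 9 20 0.16; 85 15 35 0.26; 115 20 55 0.36; 140 25 80 0.46; 155 27 105 0.54; 155 27 125 0.57; 155 27 140 0.57; 155 27 140 0.57; 155 27 140 0.57"}}

```text
clock: 4.78
position: [0.6706, -0.0047, 0.081]
tool_rot: [-3.141, 0.001, 0.162]
force: [0.3, -0.1, 0.5]
grip_width: 0.0001
```

Run:
```python
from plan import *
o=bot.observe();p0=np.r_[o["position"],o["tool_rot"][2]];print(o["clock"],p0,o["force"])
for c in("wrist",):
    p=bot.grab_frame(c);save(p,c+"3.png",s=1.4)
    D=bot.pinpoint(p,"hinge_1")
    for d in D: print(np.round(d["at"]),round(d["conf"],2),np.round(world(p,d["at"],.014),4))
print(pose(-26,0))
```

```text
4.7833 [ 0.67060922 -0.00466275  0.08096739  0.16228149] [ 0.32807521 -0.05713852  0.53707569]
[283. 258.] 0.61 [ 0.6449 -0.0108  0.014 ]
[ 0.67066263 -0.00443126  0.          0.15991472]
```

View pics/wrist3.png

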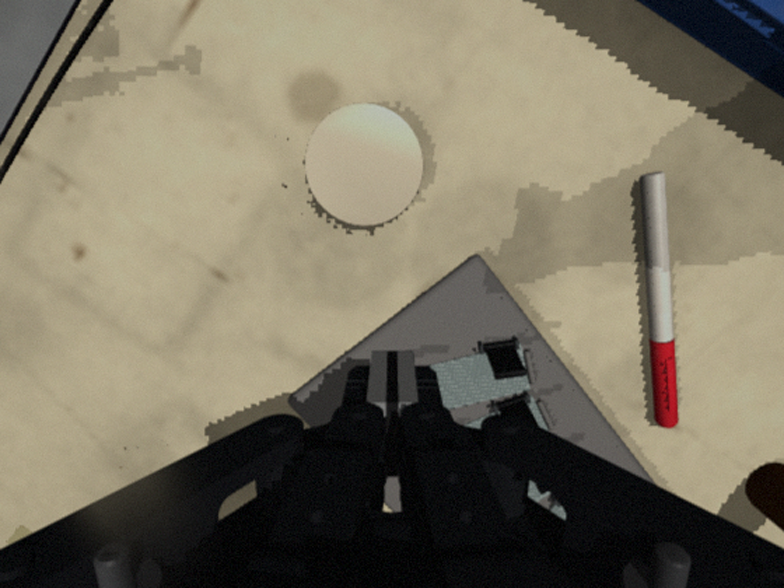

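Run:
```python
from plan import *
o=bot.observe();p0=np.r_[o["position"],o["tool_rot"][2]];print(p0)
A=[(-26,65),(-26,48),(-26,36),(-26,30),(-26,28),(-20,28),(-14,28),(-8,28),(-3,28),(2,28)]
print(rows(p0,[pose(*a) for a in A]))
B=[(5,26),(8,24),(11,22),(14,20),(15,19),(15,18),(15,17),(15,17),(15,16.5),(15,16.5)]
print(rows(pose(2,28),[pose(*a) for a in B]))
```

```text
[ 0.67151573 -0.00486154  0.08260337  0.16172973]
-0.8 -0.6 17.6 0.002; -0.8 -0.6 34.6 0.002; -0.8 -0.6 46.6 0.002; -0.8 -0.6 52.6 0.002; -0.8 -0.6 54.6 0.002; -6.8 -0.5 54.6 -0.028; -12.8 -0.2 54.6 -0.057; -18.8 0.2 54.6 -0.087; -23.7 0.7 54.6 -0.111; -28.7 1.3 54.6 -0.136
-3.0 0.0 2.0 -0.015; -6.0 0.1 4.0 -0.030; -9.0 0.2 6.0 -0.044; -12.0 0.4 8.0 -0.059; -13.0 0.4 9.0 -0.064; -13.0 0.4 10.0 -0.064; -13.0 0.4 11.0 -0.064; -13.0 0.4 11.0 -0.064; -13.0 0.4 11.5 -0.064; -13.0 0.4 11.5 -0.064
```

Request:
{"api": "move_arm", "payload": {"moves": "0 0 17 0; 0 0 34 0; 0 0 46 0; 0 0 51 0; 0 0 53 0; -6 0 53 -0.03; -12 0 53 -0.06; -18 0 53 -0.09; -23 0.5 53 -0.11; -28 1 53 -0.136"}}

```text
clock: 5.72
position: [0.6431, -0.0105, 0.0289]
tool_rot: [3.141, -0.001, 0.3]
force: [0.6, -0.4, -0.2]
grip_width: -0.0002
```

Run:
```python
from plan import *
for i in range(3):
    p=bot.grab_frame("side" if i else "scene");o=bot.observe();print(o["position"],o["tool_rot"][2],o["force"])
print(pose(2,28))
save(p,"s4.png",(170,180,370,310),4)
```

```text
[ 0.64224483 -0.01093367  0.0287012 ] 0.30186878981458953 [ 0.75987059 -0.84687523 -0.30713361]
[ 0.64275486 -0.01079199  0.02864446] 0.29901925724024836 [ 1.30167089 -0.87167476  0.14401654]
[ 0.64323314 -0.01062492  0.02859646] 0.29764280254254416 [-0.24248443  0.02621731  0.49914297]
[ 0.64341446 -0.01077907  0.028       0.29784576]
```

View pics/s4.png

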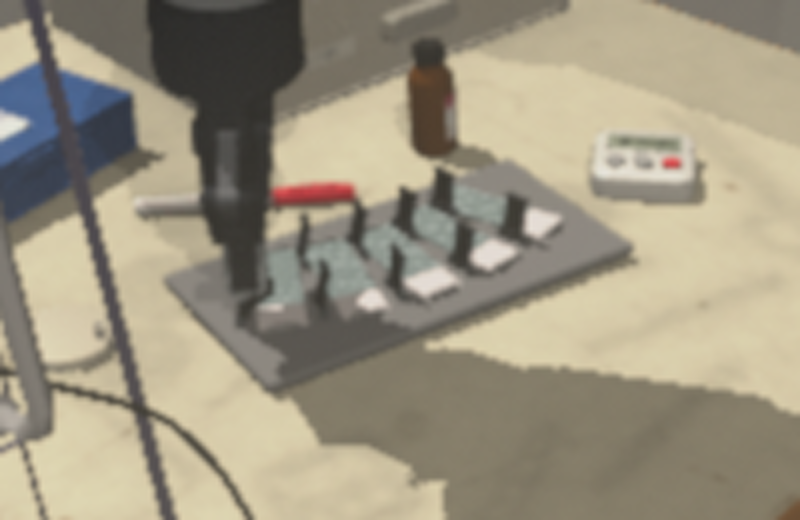

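Request:
{"api": "move_arm", "payload": {"moves": "-3 0 2 -0.015; -6 0 4 -0.03; -9 0.2 6 -0.045; -12 0.4 8 -0.06; -13 0.4 9 -0.064; -13 0.4 10 -0.064; -13 0.4 11 -0.064; -13 0.4 11.5 -0.064; -13 0.4 12 -0.064; -13 0.4 12 -0.064"}}

```text
clock: 6.7
position: [0.6312, -0.0144, 0.0164]
tool_rot: [3.142, -0.0, 0.362]
force: [-1.5, -1.0, 3.7]
grip_width: -0.0002
```

Run:
```python
from plan import *
F=[]
for i in range(4):
    p=bot.grab_frame("side");o=bot.observe();F.append(np.r_[o["position"],o["force"],o["tool_rot"][2]])
print(np.round(F,4));print(pose(15,16.5))
```

```text
[[ 0.6312 -0.0144  0.0164 -0.3445 -0.2702  2.5165  0.3617]
 [ 0.6312 -0.0145  0.0164 -1.3205  0.4442  2.6316  0.3618]
 [ 0.6312 -0.0145  0.0164 -0.9747 -0.5704  3.4388  0.3617]
 [ 0.6312 -0.0145  0.0164 -1.2976 -0.256   3.5878  0.3618]]
[ 0.63111744 -0.01498925  0.0165      0.36188517]
```

Run:
```python
from plan import *
A=[(15,20),(15,25),(16,28),(21,28),(26,28),(31,28),(36,28),(40,28),(43,28),(46,28)]
B=[(49,26),(52,24),(55,22),(57,20),(58,19),(58,18),(58,17),(58,16.5),(58,16),(58,16)]
print(rows(pose(15,16),[pose(*a) for a in A]));print(rows(pose(46,28),[pose(*a) for a in B]))
```

```text
0.0 0.0 -4.0 -0.000; 0.0 0.0 -9.0 -0.000; -1.0 0.0 -12.0 -0.005; -6.0 0.1 -12.0 -0.030; -11.0 0.3 -12.0 -0.054; -16.0 0.6 -12.0 -0.079; -21.0 1.1 -12.0 -0.103; -24.9 1.5 -12.0 -0.123; -27.9 1.9 -12.0 -0.138; -30.9 2.4 -12.0 -0.153
-3.0 0.0 2.0 -0.015; -6.0 0.1 4.0 -0.030; -9.0 0.2 6.0 -0.044; -11.0 0.3 8.0 -0.054; -12.0 0.4 9.0 -0.059; -12.0 0.4 10.0 -0.059; -12.0 0.4 11.0 -0.059; -12.0 0.4 11.5 -0.059; -12.0 0.4 12.0 -0.059; -12.0 0.4 12.0 -0.059
```

Request:
{"api": "move_arm", "payload": {"moves": "0 0 -4 0; 0 0 -9 0; -1 0 -12 -0.005; -6 0.1 -12 -0.03; -11 0.3 -12 -0.054; -16 0.6 -12 -0.079; -21 1.1 -12 -0.103; -25 1.5 -12 -0.123; -28 1.9 -12 -0.138; -31 2.4 -12 -0.153"}}

```text
clock: 7.73
position: [0.6027, -0.0279, 0.0283]
tool_rot: [-3.141, -0.0, 0.516]
force: [-0.7, -0.4, -0.9]
grip_width: 0.0001
```

Request:
{"api": "move_arm", "payload": {"moves": "-3 0 2 -0.015; -6 0.1 4 -0.03; -9 0.2 6 -0.044; -11 0.3 8 -0.054; -12 0.4 9 -0.059; -12 0.4 10 -0.059; -12 0.4 11 -0.059; -12 0.4 11.5 -0.059; -12 0.4 12 -0.059; -12 0.4 12 -0.059"}}

```text
clock: 8.57
position: [0.5928, -0.0339, 0.0164]
tool_rot: [3.142, -0.0, 0.574]
force: [-1.7, 0.5, 3.3]
grip_width: 0.0002
```

Run:
```python
from plan import *
for i in range(2):
    p=bot.grab_frame("side");o=bot.observe();print(o["position"],o["tool_rot"][2],o["force"])
print(pose(58,16));save(p,"s5.png",(170,180,370,310),4)
p=bot.grab_frame("wrist")
for d in bot.pinpoint(p,"hinge_1"): print(np.round(d["at"]),round(d["conf"],2),np.round(world(p,d["at"],.014),4))
```

```text
[ 0.59279406 -0.03388173  0.01641805] 0.5737941400020872 [-0.29072115 -0.11196992  2.17919313]
[ 0.59278948 -0.03391499  0.01640506] 0.5737492096806784 [-1.08602203 -0.34631545  1.81234248]
[ 0.5928089  -0.03434261  0.016       0.57370783]
[301. 142.] 0.86 [ 0.6457 -0.0098  0.014 ]
[287. 230.] 0.62 [ 0.6091 -0.0269  0.014 ]
```

View pics/s5.png

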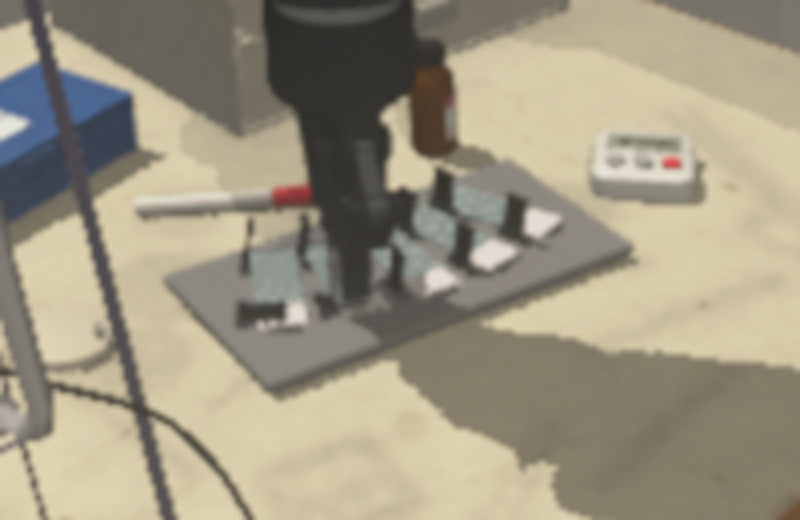

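Clip 1 lies flat at (260,315), clip 2 is under the finger, the rest still stand, and the holder hasn't moved. I'm continuing along the row.

Request:
{"api": "move_arm", "payload": {"moves": "0 0 -4 0; 0 0 -9 0; -1 0 -12 -0.005; -6 0.1 -12 -0.03; -11 0.3 -12 -0.054; -16 0.6 -12 -0.079; -21 1.1 -12 -0.103; -25 1.5 -12 -0.123; -28 1.9 -12 -0.138; -31 2.4 -12 -0.153"}}

```text
clock: 9.6
position: [0.5677, -0.0531, 0.0283]
tool_rot: [-3.142, -0.0, 0.728]
force: [0.1, 0.5, -0.2]
grip_width: 0.0004
```

Request:
{"api": "move_arm", "payload": {"moves": "-3 0 2 -0.015; -6 0.1 4 -0.03; -9 0.2 6 -0.044; -11 0.3 8 -0.054; -12 0.4 9 -0.059; -12 0.4 10 -0.059; -12 0.4 11 -0.059; -12 0.4 11.5 -0.059; -12 0.4 12 -0.059; -12 0.4 12 -0.059"}}

```text
clock: 10.43
position: [0.5594, -0.061, 0.0164]
tool_rot: [3.141, -0.0, 0.786]
force: [-0.3, -0.4, 2.9]
grip_width: -0.0001
```

Run:
```python
from plan import *
p=bot.grab_frame("wrist");o=bot.observe();print(o["position"],o["tool_rot"][2],o["force"])
print(pose(101,16))
for d in bot.pinpoint(p,"hinge_1"): print(np.round(d["at"]),round(d["conf"],2),np.round(world(p,d["at"],.014),4))
```

```text
[ 0.55937163 -0.06098214  0.01640333] 0.7858074876592906 [-0.38422871  0.500337    2.54424881]
[ 0.55942547 -0.06131748  0.016       0.78553049]
[304. 142.] 0.92 [ 0.6067 -0.0271  0.014 ]
[286. 237.] 0.87 [ 0.5707 -0.0529  0.014 ]
[345.  43.] 0.81 [ 0.6453 -0.0107  0.014 ]
```

Request:
{"api": "move_arm", "payload": {"moves": "0 0 -4 0; 0 0 -9 0; -1 0 -12 -0.005; -6 0.1 -12 -0.03; -11 0.3 -12 -0.054; -16 0.6 -12 -0.079; -21 1.1 -12 -0.103; -25 1.5 -12 -0.123; -28 1.9 -12 -0.138; -31 2.4 -12 -0.153"}}

```text
clock: 11.37
position: [0.5388, -0.085, 0.0283]
tool_rot: [-3.141, -0.0, 0.94]
force: [-0.2, 0.5, 0.4]
grip_width: 0.0002
```

Request:
{"api": "move_arm", "payload": {"moves": "-3 0 2 -0.015; -6 0.1 4 -0.03; -9 0.2 6 -0.044; -11 0.3 8 -0.054; -12 0.4 9 -0.059; -12 0.4 10 -0.059; -12 0.4 11 -0.059; -12 0.4 11.5 -0.059; -12 0.4 12 -0.059; -12 0.4 12 -0.059"}}

```text
clock: 12.2
position: [0.5324, -0.0945, 0.0164]
tool_rot: [3.141, -0.0, 0.998]
force: [-0.7, -0.5, 3.0]
grip_width: -0.0
```

Run:
```python
from plan import *
p=bot.grab_frame("side");o=bot.observe();print(o["position"],o["tool_rot"][2],o["force"])
print(pose(144,16),model(t)[4])
save(p,"s6.png",(170,180,370,310),4)
for c in ("side","scene"):
    p=bot.grab_frame(c)
    for d in bot.pinpoint(p,"hinge_1"): print(np.round(d["at"]),round(d["conf"],2),np.round(world(p,d["at"],.014),4))
```

```text
[ 0.532371   -0.09455013  0.01638501] 0.9977649616633908 [-0.23669979  0.26331863  2.04887422]
[ 0.53245944 -0.09470804  0.016       0.99735315] [ 0.51880024 -0.11949371]
[288. 249.] 0.74 [ 0.5357 -0.0749  0.014 ]
[300. 239.] 0.74 [ 0.5198 -0.1195  0.014 ]
[228. 260.] 0.6 [ 0.6476 -0.002   0.014 ]
[270. 252.] 0.6 [ 0.5699 -0.0531  0.014 ]
[249. 254.] 0.58 [ 0.6133 -0.0345  0.014 ]
[210. 222.] 0.93 [0.6393 0.0013 0.014 ]
[286. 210.] 0.85 [ 0.5192 -0.118   0.014 ]
[270. 212.] 0.78 [ 0.5481 -0.094   0.014 ]
[229. 219.] 0.71 [ 0.6105 -0.0282  0.014 ]
[250. 216.] 0.58 [ 0.5768 -0.0608  0.014 ]
```

View pics/s6.png

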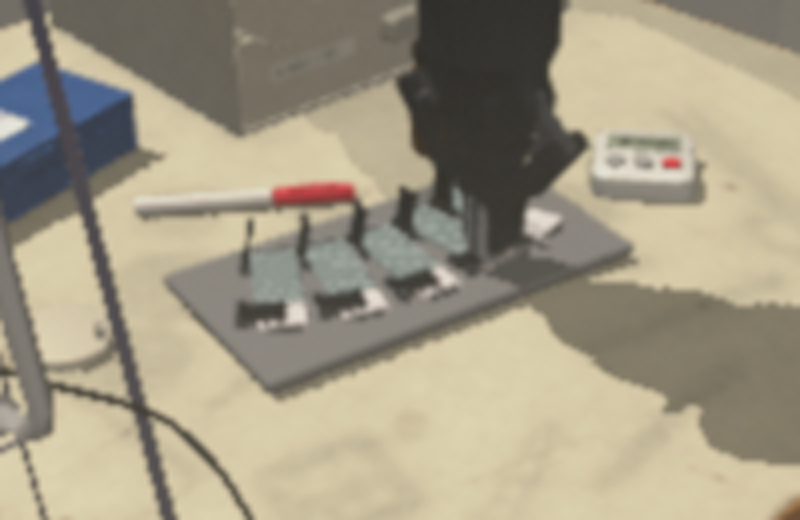

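Clips 1–3 are flat, clip 4 is under the finger, and the rear row is standing. The hinge 5 detections match my fit, so I'll fold the last clip.

Request:
{"api": "move_arm", "payload": {"moves": "0 0 -4 0; 0 0 -9 0; -1 0 -12 -0.005; -6 0.1 -12 -0.03; -11 0.3 -12 -0.054; -16 0.6 -12 -0.079; -21 1.1 -12 -0.103; -25 1.5 -12 -0.123; -28 1.9 -12 -0.138; -31 2.4 -12 -0.153"}}

```text
clock: 13.28
position: [0.5174, -0.1223, 0.0284]
tool_rot: [3.142, -0.0, 1.152]
force: [-0.2, 0.8, 0.8]
grip_width: 0.0004
```

Request:
{"api": "move_arm", "payload": {"moves": "-3 0 2 -0.015; -6 0.1 4 -0.03; -9 0.2 6 -0.044; -11 0.3 8 -0.054; -12 0.4 9 -0.059; -12 0.4 10 -0.059; -12 0.4 11 -0.059; -12 0.4 11.5 -0.059; -12 0.4 12 -0.059; -12 0.4 12 -0.059"}}

```text
clock: 14.12
position: [0.513, -0.133, 0.0163]
tool_rot: [3.142, 0.0, 1.21]
force: [-0.8, 0.3, 1.2]
grip_width: -0.0
```

Request:
{"api": "move_arm", "payload": {"moves": "0 0 -3 0; 0 0 -8 0; 0 0 -20 0; 0 0 -40 0; 0 0 -65 0; 0 0 -95 0; -10 0 -125 0; -20 0 -155 0; -30 0 -185 0; -30 0 -190 0"}}

```text
clock: 14.95
position: [0.5033, -0.1631, 0.2117]
tool_rot: [3.136, 0.001, 1.208]
force: [0.7, -0.5, 0.8]
grip_width: -0.0001
```

Run:
```python
from plan import *
p=bot.grab_frame("wrist");o=bot.observe();print(o["clock"],o["position"],o["force"])
save(p,"w7.png",s=1.4)
for n,z in [("hinge_1",.014),("stain_bottle",0)]:
  for d in bot.pinpoint(p,n): print(np.round(d["at"]),round(d["conf"],2),np.round(world(p,d["at"],z),4))
p=bot.grab_frame("side");save(p,"s7.png",(170,180,370,310),4)
```

```text
15.0 [ 0.50330471 -0.16230981  0.21044015] [0.2251219  0.24360397 0.77255896]
[289.  96.] 0.88 [ 0.5426 -0.085   0.014 ]
[331.   6.] 0.8 [ 0.6057 -0.0254  0.014 ]
[280. 139.] 0.69 [ 0.5193 -0.1202  0.014 ]
[304.  56.] 0.58 [ 0.5689 -0.0558  0.014 ]
```

View pics/w7.png

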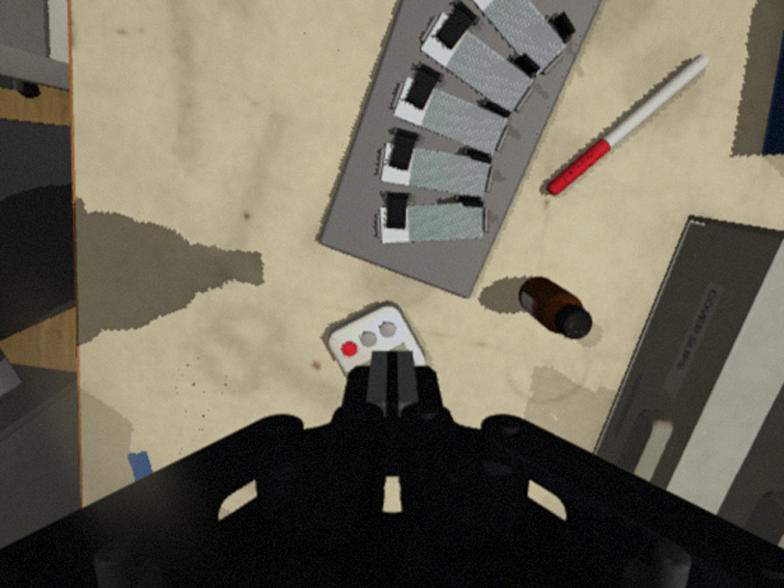

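View pics/s7.png

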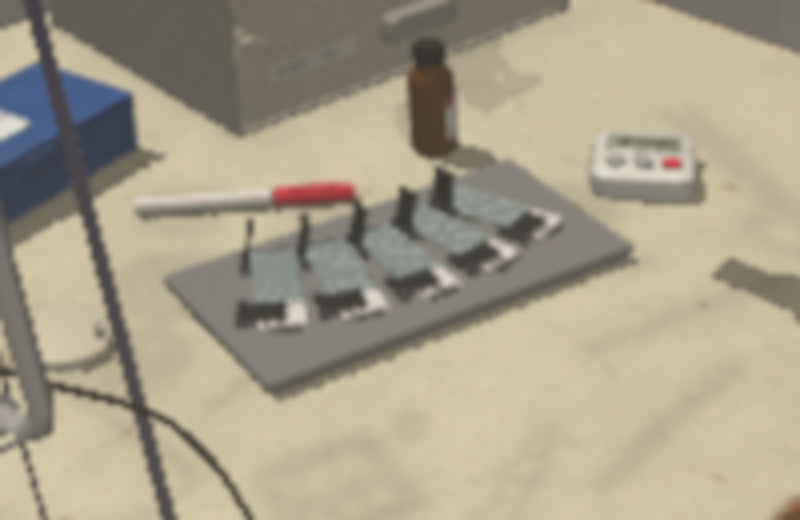

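All five frosted-end clips look flat, the rear row is standing, and nothing else has moved. I'm handing in.

```bash
python3 -c "
from workcell import bot
print(bot.job_done(), bot.observe()['clock'])"
```

```text
the job is handed in; nothing more can be done
the job is handed in; nothing more can be done
```

I folded the five frosted-end clips down in order, 1 to 5. I ran the shut fingertips along the arc, pressed each clip down lightly, then lifted clear and handed the job in at about 15 s of the 38 s allowed.

**Last checks:**
- **Clips:** the final side and wrist pictures show all five frosted-end clips flat and the clear-end row still standing. The wrist picture cuts off clip 1. I judged flatness from the pictures and from the fingertips reaching about 16.4 mm on every clip, against a flat top of 16 mm. I did not measure the hinge angles.
- **Force:** the readings at the end of each press were about 1 to 4 N. The press on clip 5 read lower (1.2 N) than the others (about 3 N), but the fingertips went just as deep.
- **Holder and surroundings:** the holder looks unmoved, and the hinge positions match the earlier fit to within about 5 mm, the usual scatter of the detections. The timer, marker and bottle look untouched. The petri dish shows only in part behind the lamp in that last side picture.

**Disagreement:** the first close look put hinge 5 about 6 mm from my fit of the row. Later detections agreed with the fit to about 1–2 mm, so I used the fit.

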